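# Clear the pantry mat and offer the cork-ball dish to its jar

## Robot

A 7-joint arm with a two-finger parallel gripper is mounted at the origin on the work surface. World frame = base frame: x ahead of the robot, y to its left, z up, the work surface at z = 0. Lengths are in m, angles in degrees, forces in N, time in s.
With the tool pointing down it reaches from about 0.425 to 0.875 m from the base axis. Payload 4.7 kg.
Tool frame: the origin (TCP) lies midway between the tips of the shut fingers; the grasp point (between the pads) lies 19 mm behind it; z points along the fingers, y is the line along which they close (so a half turn about z gives the same grasp; the last joint's range is limited). The gripper opens to 87 mm and grips with 3 to 60 N. Pads are 19 mm wide; open, the fingers measure 117 mm over their backs; the gripper's body (75 mm by 190 mm) begins 51 mm behind the grasp point.
Start: joints at [77.298, 18.392, -4.016, 83.108, 1.295, 78.541, -3.26], TCP at [0.152, -0.632, 0.223] pointing down, gripper open.
Joint ranges: [-163.93, 163.93], [-17.29, 119.83], [-79.2, 71.16], [3.27, 140.29], [-89.18, 269.18], [5.43, 117.66], [-154.24, 154.24]. Speed limits (degrees/s): [147.25, 147.25, 180, 180, 180, 180, 180].

## Interface

Orientations are given as [roll, pitch, yaw] about the fixed x, y, z axes, in that order (R = Rz(yaw) Ry(pitch) Rx(roll)).
In Python, from cell import env, viewer, boxes_of, masks_of gives the robot as it stands. The module is installed in compiled form; this text tells all that it offers.
- The arm moves only by the tool apply_moves, never from a script. Its argument "moves" is a list of rows, each a list of 7 numbers: the shift along the tool's x, y, z scaled (see below), then the turn, a rotation vector about the tool's x, y, z scaled (see below), then the opening, from 0 (shut) to 1 (fully open). A call has 1 to 20 rows; each row is the pose to reach, as a shift and turn from the pose commanded when the call began, along the tool's axes at that moment; what a row does not reach only later rows make up. The controller multiplies each number of a shift by 0.2 m and each number of a turn by 1.5 rad. A row lasts 1/10 s, in which the tool goes at most 50 mm and 8.59 degrees, less where a joint would pass 70% of its speed; a pose out of reach is approached as far as the arm can. A call with a number of a shift or a turn outside -1 to 1 is refused whole. A call with a gripper value outside its range is refused whole. The fingers move at their own pace and stop on an object; "grip_force" is the grip in N (left out, the last holds). Time passes only in rows, so rows that repeat a pose let the fingers close. It gives the time, the measured TCP pose, the force, the opening and the grip force at its end, in the units of the state.
- env.get_obs(): the state, without advancing time (a new reading comes with each control period).
- viewer.read_camera(name): name is "side" or "top" or "wrist"; returns the picture (420x560x3 uint8, red, green, blue); there is no depth.
- viewer.get_calibration(name): a dict with "fov_y" (degrees; the focal length in pixels is half the picture's height over the tangent of half this angle, whatever the lens; pixels are square), "cx", "cy" (the principal point, pixels), "k1" (the pictures are not rectified: a ray, as slopes to the right and down, at radius r is drawn at 1 + k1 r^2 times it, then the intrinsics apply), "position" and "orientation" of the camera in the world. Camera axes: x right, y up, looking along -z (the intrinsics and any distortion apply to the point x, -y, -z); pixel columns grow to the right and rows downward; lengths in m; the calibration is good to about 2 mm. A picture is of the moment at which its call begins: read the wrist's pose just before it. get_calibration takes no time and is no camera call; for the wrist camera it gives the pose at the moment of the call.
- env.sign_off(): hands the job in; it is judged then, once.
Trained networks look in the newest picture that a camera, given by its name, has taken for a name from the list of things; names that differ only in an ending like _2 or _b are one class to them, and where a whole thing is asked for, a point or a joint stands for the part that bears it (a point fixed in the world has none). Each returns a list of dicts, best first, with "conf" (0 to 1); they miss things now and then, are a little off and sometimes report something else, mostly with a low value. They report only what shows in the picture. A call takes as long as a camera call.
- boxes_of(camera, target): "location" ([column, row] in pixels, amid what is visible of it).
- masks_of(camera, target): "pixels" (420x560 bool, what is visible of it) and "location" ([column, row] in pixels, amid what is visible of it).
The state is a dict: "time_s": time; "qpos": joint angles; "joint_velocities": joint speeds; "effort": joint torques, N m; "tool_pos": TCP position; "tool_rot": TCP orientation; "force": force on the tool from outside, world axes, zero at the start; "wrist_torque": the same for the moment, N m; "grip_width": finger opening in m; "grasp_force": force on a finger pad.
Only numpy, scipy, OpenCV 4.12 (cv2) and the standard library are available. Lean on these libraries where they do the work, as an engineer would, in place of code of your own. Each camera call takes 0.05 s, during which the arm holds its last target. There are 200 camera calls.

## Task

Clear the round mat for capping the open jar: stand each of its two spice tins upright in the wooden tray that holds the row of tins of its own height. Then lift the white dish by its wooden handle bar and, keeping it level and the loose cork ball inside the small blue ring in its hollow, bring it over the middle of the mat and turn it a quarter turn so that its blue lip points at the jar. Finish holding it still there in the gripper, roughly 6 cm above the mat, without setting it down, and leave the other tins, the jar, the can and the bottle where they stand.

Things in the scene. Friction and masses are not known exactly. Their poses are not given: they have to be found in the camera images.
- tin_long: loose red spice tin with a paper band and steel lid, the taller of the two on the mat: 44 mm across (the top 10 mm, the lid, is 41 mm across), 92 mm high, 0.1 kg; origin at the centre of its underside, z up
- tin_short: loose spice tin of the same look and width, but 66 mm high, 0.075 kg; origin at the centre of its underside, z up
- tray_long: fixed narrow dark wooden tray, 215 x 66 mm, walls 22 mm high and 4 mm thick, floor 4 mm thick; it holds the row of tall tins, loose, at x = +15 and +72 mm; its -x end is free (a tin at x = -55 mm, y = 0 stands clear). Origin at the centre of its underside, x along its length, away from the robot, z up. Which of the two trays is nearer the mat varies
- tray_short: the same tray for the row of short tins (66 mm), which stand at x = +15 and +72 mm of its frame; free towards -x. Same frame as the other tray
- mat: fixed round cork mat with a green circle, 170 mm across, 4 mm thick; origin at the centre of its underside on the table; the two stray tins stand on it, about 100 mm apart
- dish: loose round white shallow dish with a blue rim, 150 mm across, 23 mm high, 0.24 kg (varies); its inside is a gentle hollow (6 degrees in the middle, steeper outside 36 mm) with a blue ring of 30 mm radius painted in it. Origin at the centre of its underside, z up, +x towards its blue lip
- dish_bar (a point): centre of the dish's wooden handle bar, 102 mm above the dish's underside, straight over its middle: the bar runs along the dish's y, 78 mm long, 14 mm thick (along the dish's x), 16 mm high; a steel rod at each end carries it, down to the rim at y = +-71 mm. Under the bar there is 42 mm of free height above the ball. Axes are the dish's
- dish_lip (a point): outer end of the dish's blue pouring lip, 100 mm from the dish's middle along its +x, 22 mm above its underside; it starts pointing to the right (-y), about a quarter turn clockwise from the direction in which it has to point at the end
- ball_center (a point): centre of the loose cork ball, 44 mm across, 30 g, that rests in the middle of the dish and rolls if the dish is tilted or jerked; its axes roll with it
- jar: open glass jar with yellow contents, 96 mm across, 112 mm high, 0.7 kg, loose, standing about 200 mm from the mat's middle on the far side of it; origin at the centre of its underside
- row_long0: tall tin already in its row (92 mm high, 44 mm across), the nearer one; leave it; origin at the centre of its underside
- row_long1: tall tin already in its row, the farther one; leave it
- row_short0: short tin already in its row (66 mm high, 44 mm across), the nearer one; leave it
- row_short1: short tin already in its row, the farther one; leave it
- tuna_can: flat blue food can, 84 mm across, 45 mm high, loose; leave it; origin at the centre of its underside
- sauce_jar: closed sauce bottle (squat jar, red cap), 64 mm across, 100 mm high, loose; leave it; origin at the centre of its underside

How it is judged (in metres and radians):
On the way, in this order (a step that is already met when the one before it is completed fails the run):
1. both stray tins stand upright, let go, each in the tray of its own height (x of tin_long in the frame of tray_long between -0.09 and 0.09 m and y of tin_long in the frame of tray_long between -0.02 and 0.02 m and z of tin_long in the frame of tray_long below 0.01 m and angle between each of tin_long, tin_short's own z axis and vertical below 0.12 rad and contact force between each of tin_long, tin_short and the fingers below 0.05 N and linear speed of each of tin_long, tin_short below 0.03 m/s and x of tin_short in the frame of tray_short between -0.09 and 0.09 m and y of tin_short in the frame of tray_short between -0.02 and 0.02 m and z of tin_short in the frame of tray_short below 0.01 m), for 0.2 s.
2. the dish is lifted clear of the table in the fingers, ball centred (height (world z) of dish above 0.03 m and contact force between dish and the fingers above 0.5 N and horizontal distance between ball_center and dish below 0.03 m), for 0.2 s.
At the end, for the whole second after the job is handed in: Both tins upright, let go, in the tray of their height. Dish held by the fingers alone, still, level within 0.1 rad, within 30 mm of the mat centre, underside 30 to 100 mm above the mat, lip line passing within 40 mm of the jar axis, ball centre within 30 mm of the dish middle (all of step 1 and horizontal distance between ball_center and dish below 0.03 m and horizontal distance between dish and mat below 0.03 m and height (world z) of dish between 0.034 and 0.104 m and angle between dish's own z axis and vertical below 0.1 rad and y of jar in the frame of dish between -0.04 and 0.04 m and x of jar in the frame of dish above 0.05 m and contact force between dish and the fingers above 0.5 N and contact force between dish and jar below 0.05 N and contact force between dish and tin_long below 0.05 N and contact force between dish and tin_short below 0.05 N and linear speed of dish below 0.02 m/s and angular speed of dish below 0.1 rad/s and z of ball_center in the frame of dish below 0.045 m); the arm keeps its last pose, push and grip.
It fails at once if the cork ball leaves the blue ring in the dish (horizontal distance between ball_center and dish above 0.033 m).
It fails at once if the dish is tilted out of level (angle between dish's own z axis and vertical above 0.25 rad).
It fails at once if another tin, the jar, the can or the bottle is pushed out of place or knocked over (distance of any of row_long0, row_long1, row_short0, row_short1, jar, tuna_can, sauce_jar from where it was at the start of the episode above 0.02 m or angle between any of row_long0, row_long1, row_short0, row_short1, jar, tuna_can, sauce_jar's own z axis and vertical above 0.4 rad).
It also fails if it takes over 72 s, if anything falls off the work surface, if the arm or the gripper's body presses on something with over 40 N, if the wrist force passes 120 N, or if a joint passes its speed limit or range.

## Working session

There is one attempt and no reset: what is moved stays moved. The work goes in short steps, Python scripts to look and compute and a tool call to move; the robot and the scene stay as the last step left them, time stands still between calls to the robot, and variables do not carry over. Pictures are saved under pics/ and viewed, at most 10 in all, crops included, and the job is handed in when it is done.

Besides the shell and the picture viewer there is one more tool, called after "Emit:" in YAML: its name, and indented under it one key for each argument. apply_moves: Moves the arm, as the interface text tells. Shifts and turns lie within -1 to 1; 1 stands for 0.2 m of shift or 1.5 rad of turn. Its arguments: {"type":"object","properties":{"moves":{"type":"array","items":{"type":"array","items":{"type":"number","minimum":-1,"maximum":1}}},"grip_force":{"type":"number"}},"required":["moves"]}

```bash
mkdir -p pics
cat > h.py <<'E'
import numpy as np, cv2
from scipy.spatial.transform import Rotation as R
from cell import env, viewer, boxes_of, masks_of
def rot(o):
    o=np.array(o,float)
    if o.shape==(3,3): return o
    if o.size==4: return R.from_quat(o).as_matrix()
    return R.from_euler('xyz',o,degrees=True).as_matrix()
def ray(cal,px):
    f=210/np.tan(np.radians(cal['fov_y'])/2)
    u=np.array([(px[0]-cal['cx'])/f,(px[1]-cal['cy'])/f]); v=u.copy()
    for _ in range(30): v=u/(1+cal['k1']*(v@v))
    return np.array(cal['position']),rot(cal['orientation'])@np.array([v[0],-v[1],-1])
def at_z(cal,px,z):
    p,d=ray(cal,px); return p+d*(z-p[2])/d[2]
def proj(cal,P):
    f=210/np.tan(np.radians(cal['fov_y'])/2)
    q=(np.array(P)-np.array(cal['position']))@rot(cal['orientation'])
    v=np.array([q[0],-q[1]])/-q[2]; v=v*(1+cal['k1']*(v@v))
    return v*f+np.array([cal['cx'],cal['cy']])
E
python3 - <<'E'
from h import *
np.set_printoptions(precision=3,suppress=True)
for c in ['top','side']:
    cv2.imwrite(f'pics/{c}0.png',viewer.read_camera(c)[:,:,::-1]); print(c,viewer.get_calibration(c))
cal=viewer.get_calibration('top')
H=dict(tin_long=.05,tin_short=.035,tray_long=.01,tray_short=.01,mat=.004,dish=.02,dish_bar=.102,dish_lip=.022,ball_center=.03,jar=.06,row_long0=.05,row_short0=.035,tuna_can=.03,sauce_jar=.05)
for n,z in H.items():
    for d in boxes_of('top',n)[:4]: print(n,round(d['conf'],2),np.round(d['location']),at_z(cal,d['location'],z))
print(env.get_obs())
E
```

```text
top {'fov_y': 54.57870484777937, 'cx': 282.181860277461, 'cy': 208.91587974490062, 'k1': 0.008802159955362817, 'position': array([ 0.475, -0.086,  1.172]), 'orientation': array([  7.963,   0.533, -88.336])}
side {'fov_y': 48.902177245305495, 'cx': 282.06729260819293, 'cy': 209.14352753692674, 'k1': -0.04492263025638747, 'position': array([0.318, 0.6  , 0.951]), 'orientation': array([  40.044,    0.259, -155.417])}
tin_long 0.48 [281. 248.] [ 0.523 -0.072  0.05 ]
tin_short 0.74 [186. 258.] [0.49  0.191 0.035]
tin_short 0.66 [247. 255.] [0.502 0.022 0.035]
tray_long 0.67 [248. 254.] [0.504 0.021 0.01 ]
tray_long 0.38 [187. 214.] [0.614 0.203 0.01 ]
tray_short 0.98 [185. 257.] [0.491 0.201 0.01 ]
mat 0.73 [267. 256.] [ 0.503 -0.031  0.004]
dish 0.72 [362. 272.] [ 0.465 -0.297  0.02 ]
dish_bar 0.7 [363. 276.] [ 0.455 -0.287  0.102]
dish_lip 0.62 [360. 277.] [ 0.45  -0.293  0.022]
ball_center 0.46 [358. 274.] [ 0.459 -0.287  0.03 ]
jar 0.56 [287. 188.] [ 0.691 -0.083  0.06 ]
row_long0 0.74 [132. 202.] [0.639 0.348 0.05 ]
row_long0 0.73 [134. 221.] [0.586 0.34  0.05 ]
row_short0 0.55 [187. 242.] [0.534 0.192 0.035]
row_short0 0.5 [183. 218.] [0.6   0.208 0.035]
tuna_can 0.72 [428. 272.] [ 0.47  -0.479  0.03 ]
tuna_can 0.68 [134. 224.] [0.58  0.347 0.03 ]
sauce_jar 0.79 [201. 155.] [0.78  0.165 0.05 ]
sauce_jar 0.65 [280. 248.] [ 0.524 -0.069  0.05 ]
sauce_jar 0.58 [188. 216.] [0.606 0.192 0.05 ]
{'time_s': 0.8, 'qpos': array([77.297, 18.391, -4.017, 83.107,  1.294, 78.542, -3.261]), 'joint_velocities': array([-0.033,  0.082, -0.017,  0.071,  0.072,  0.004,  0.04 ]), 'effort': array([ -0.001, -49.105,  -0.403, -31.276,  -0.064,   0.033,   0.   ]), 'tool_pos': array([ 0.152, -0.632,  0.223]), 'tool_rot': array([179.995,   0.001,  13.511]), 'force': array([ 0.954,  0.931, -0.291]), 'wrist_torque': array([-0.001, -0.015,  0.015]), 'grasp_force': 0.0, 'grip_width': 0.08716822038710789}
```

Run:
```python
import cv2
a=cv2.imread('pics/top0.png'); c=a[130:330,90:470]; cv2.imwrite('pics/topc.png',cv2.resize(c,None,fx=2.1,fy=2.1,interpolation=cv2.INTER_CUBIC))
```

```text
(no output)
```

View pics/topc.png

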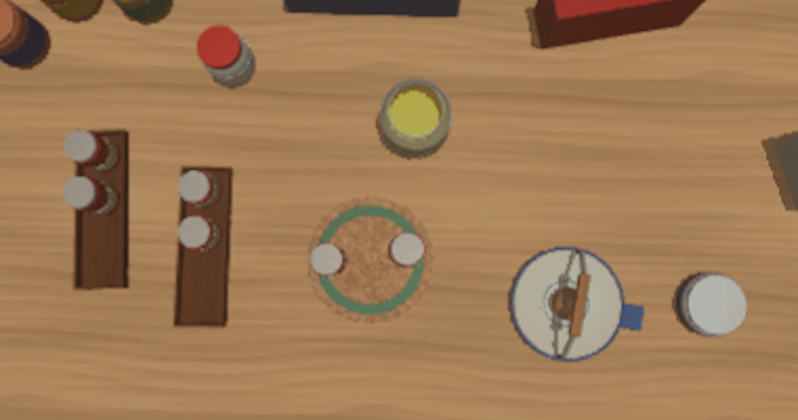

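View pics/side0.png

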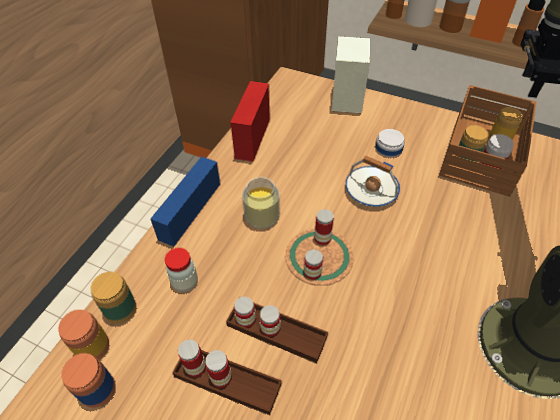

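The top view shows the short tin at crop (327,258) and the tall tin at (407,249). The short tray is at about (204,247) and the long tray, which is farther left, at about (101,210). The dish is at (567,303) with its lip at (632,317), and the jar is at (414,112). The side view confirms that the tin nearer the dish (324,225) is the tall one and that the tray nearer the mat holds the short row.

Run:
```python
from h import *
np.set_printoptions(precision=4,suppress=True)
a=cv2.imread('pics/top0.png'); cal=viewer.get_calibration('top')
b=cv2.resize(a[130:330,90:470],None,fx=4,fy=4,interpolation=cv2.INTER_CUBIC)
hsv=cv2.cvtColor(b,cv2.COLOR_BGR2HSV)
m=((hsv[...,1]<45)&(hsv[...,2]>135)).astype('uint8')
n,l,s,c=cv2.connectedComponentsWithStats(m)
F=lambda p:(np.array(p)+.5)/4-.5+[90,130]
for i in range(1,n):
    if s[i,4]>250: print('lid',s[i],F(c[i]),'z.066',at_z(cal,F(c[i]),.066)[:2],'z.092/.096',at_z(cal,F(c[i]),.092)[:2])
for nm,q in dict(short=[(182,168),(232,169),(226,326),(175,325)],long=[(77,131),(129,130),(127,288),(75,289)]).items():
    P=np.array([at_z(cal,np.array(p)/2.1+[90,130],.022)[:2] for p in q]); 
    d=P[0]+P[1]-P[2]-P[3]; print(nm,'tray corners',P.round(3).tolist(),'c',P.mean(0),'yaw',np.degrees(np.arctan2(d[1],d[0])),'L',np.hypot(*d)/2,'W',np.linalg.norm(P[0]-P[1]))
def big(m):
    n,l,s,c=cv2.connectedComponentsWithStats(m.astype('uint8')); i=1+np.argmax(s[1:,4]); ys,xs=np.where(l==i); return F(c[i]),s[i],F(cv2.minEnclosingCircle(np.c_[xs,ys].astype('float32'))[0])
h,sa,v=hsv[...,0],hsv[...,1],hsv[...,2]
yel=big((h>22)&(h<36)&(sa>130)&(v>120)); print('yellow',yel,at_z(cal,yel[2],.08))
g=big((h>50)&(h<95)&(sa>60)&(v>50)); print('green',g,at_z(cal,g[2],.004))
bl=(h>98)&(h<130)&(sa>80); X=np.arange(b.shape[1])[None]; k=big(bl&(X<1330)); print('blue',k[1],k[2])
ys,xs=np.where(bl&(X<1175)&(X>900)); e=cv2.fitEllipse(np.c_[xs,ys].astype('float32')); print('rim',e,at_z(cal,F(e[0]),.023))
ys,xs=np.where(bl&(X>1190)&(X<1260)); p=F((xs.mean(),ys.mean())); print('lip mid',p,at_z(cal,p,.022))
# bar ends in crop (2.1): measured by orange colour
ob=(h<12)&(sa>140)&(v>100)&(X>1000)&(X<1200); k=big(ob); print('bar',k,at_z(cal,k[0],.108)); 
ys,xs=np.where(ob); r=cv2.minAreaRect(np.c_[xs,ys].astype('float32')); print(r,[at_z(cal,F(p),.108)[:2] for p in cv2.boxPoints(r)])
```

```text
lid [ 124  251   56   54 2351] [127.5423 198.9921] z.066 [0.6455 0.356 ] z.092/.096 [0.6415 0.3457]
lid [ 342  326   56   57 2429] [181.8096 218.2624] z.066 [0.5963 0.2028] z.092/.096 [0.5934 0.196 ]
lid [ 123  338   54   57 2409] [127.0144 221.0389] z.066 [0.5844 0.3525] z.092/.096 [0.5819 0.3422]
lid [ 341  414   57   56 2510] [181.8243 239.9255] z.066 [0.537 0.199] z.092/.096 [0.5356 0.1923]
lid [ 747  444   59   61 2671] [283.5555 248.0972] z.066 [ 0.5228 -0.0781] z.092/.096 [ 0.5217 -0.0783]
lid [ 594  465   56   57 2503] [244.9193 252.9478] z.066 [0.5067 0.026 ] z.092/.096 [0.506  0.0233]
lid [  979   477   110   200 12099] [346.5247 271.4981] z.066 [ 0.4652 -0.2486] z.092/.096 [ 0.4654 -0.2448]
lid [1081  485   26   64 1004] [363.0366 258.7998] z.066 [ 0.5003 -0.2927] z.092/.096 [ 0.4997 -0.2879]
lid [ 1078   485   105   198 10378] [374.2288 277.4866] z.066 [ 0.4516 -0.3226] z.092/.096 [ 0.4521 -0.3171]
lid [1311  523  110  116 9851] [430.945  274.7309] z.066 [ 0.4634 -0.4735] z.092/.096 [ 0.4637 -0.4644]
lid [1062  609   22   65  960] [357.5857 289.7898] z.066 [ 0.4179 -0.278
[... 535 characters left out ...]
 270.3917]), array([ 610,  501,  195,   96, 3503], dtype=int32), array([266.375, 258.75 ])) [ 0.4938 -0.0296  0.004 ]
blue [1181  579   44   47 1549] [390.    280.125]
rim ((1068.4683837890625, 576.9716796875), (180.0072479248047, 207.1394500732422), 0.6967694759368896) [ 0.4591 -0.2834  0.023 ]
lip mid [391.0233 280.4114] [ 0.444  -0.3785  0.022 ]
bar (array([369.0256, 133.0256]), array([1055,    0,  145,   38, 3811], dtype=int32), array([371.375, 131.375])) [ 0.8374 -0.3005  0.108 ]
((1115.1510009765625, 36.44340515136719), (88.98815155029297, 176.24058532714844), 81.96428680419922) [array([ 0.842 , -0.2357]), array([ 0.8622, -0.3535]), array([ 0.8009, -0.3614]), array([ 0.7808, -0.2446])]
```

Emit:
apply_moves:
  moves:
    - [1,-0.4,0,0,0,0.157,1]
    - [1,-0.4,0,0,0,0.157,1]
    - [1,-0.4,0,0,0,0.157,1]
    - [1,-0.4,0,0,0,0.157,1]
    - [1,-0.4,0,0,0,0.157,1]
    - [1,-0.4,0,0,0,0.157,1]
  grip_force: 15

```text
time_s: 1.4
tool_pos: [0.3314, -0.5049, 0.2229]
tool_rot: [-180.0, -0.1, 0.4]
force: [-0.3, -0.3, 0.5]
grip_width: 0.0869
grasp_force: 0.0
```

Emit:
apply_moves:
  moves:
    - [0.95,-1,0,0,0,0,1]
    - [0.95,-1,0,0,0,0,1]
    - [0.95,-1,0,0,0,0,1]
    - [0.95,-1,0,0,0,0,1]
    - [0.95,-1,0,0,0,0,1]
    - [0.95,-1,0,0,0,0,1]

```text
time_s: 2.0
tool_pos: [0.5196, -0.3051, 0.2227]
tool_rot: [-180.0, -0.1, 0.2]
force: [0.4, 0.1, -0.6]
grip_width: 0.0869
grasp_force: 0.0
```

Emit:
apply_moves:
  moves:
    - [0,-1,0,0,0,0,1]
    - [0,-1,0,0,0,0,1]
    - [0,-1,0,0,0,0,1]
    - [0,-1,0,0,0,0,1]
    - [0,-1,0,0,0,0,1]
    - [0,-1,0,0,0,0,1]

```text
time_s: 2.6
tool_pos: [0.5174, -0.1085, 0.2229]
tool_rot: [179.9, -0.0, 0.0]
force: [-0.6, -1.2, -0.0]
grip_width: 0.087
grasp_force: 0.0
```

Run:
```python
from h import *
print(env.get_obs()['tool_pos'],env.get_obs()['tool_rot'],env.get_obs()['qpos'])
c=viewer.get_calibration('wrist');cv2.imwrite('pics/w1.png',viewer.read_camera('wrist')[:,:,::-1]);print(c)
print(proj(c,[.5217,-.0783,.096]),proj(c,[.5067,.0255,.07]))
```

```text
[ 0.51735611 -0.10853952  0.22290186] [ 1.79898471e+02 -2.67376441e-02  2.84661306e-02] [ 34.46952868   4.94724075 -26.92394     99.5312093    2.40622917
  76.02732417 -82.91945554]
{'fov_y': 65.22784543205582, 'cx': 279.0847065139793, 'cy': 208.303726856917, 'k1': -0.045688939249721054, 'position': array([ 0.58575044, -0.10840019,  0.38455939]), 'orientation': array([-1.44312808e+01, -1.01584097e-02, -8.99541783e+01])}
[245.54780625 197.30309978] [144.50962945 206.35999797]
```

View pics/w1.png

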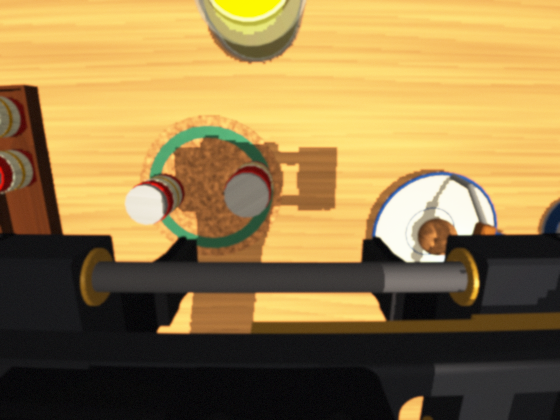

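The wrist view shows the lids at about (248,190) and (150,202), a few pixels off my prediction. I'll triangulate the lid heights from the three views to settle which tin is tall.

```bash
cat >> h.py <<'E'
def lids(img,smax=60,vmin=130,amin=100):
    b=cv2.resize(img,None,fx=4,fy=4,interpolation=cv2.INTER_CUBIC); hsv=cv2.cvtColor(b,cv2.COLOR_BGR2HSV)
    m=cv2.morphologyEx(((hsv[...,1]<smax)&(hsv[...,2]>vmin)).astype('uint8'),cv2.MORPH_OPEN,np.ones((9,9)))
    n,l,s,c=cv2.connectedComponentsWithStats(m)
    return [((c[i]+.5)/4-.5,s[i]/[4,4,4,4,16]) for i in range(1,n) if s[i,4]/16>amin]
def tri(*prs):
    A=np.zeros((3,3));y=np.zeros(3)
    for p,d in prs:
        d=d/np.linalg.norm(d);M=np.eye(3)-np.outer(d,d);A+=M;y+=M@p
    X=np.linalg.solve(A,y); return X,[round(1000*np.linalg.norm(np.cross(X-p,d/np.linalg.norm(d))),1) for p,d in prs]
E
python3 - <<'E'
from h import *
np.set_printoptions(precision=4,suppress=True)
w=cv2.imread('pics/w1.png')[:235]; s=cv2.imread('pics/side0.png')
for p,q in lids(w): print('w',p,q)
for p,q in lids(s,60,120,40):
    if 150<p[0]<350 and p[1]>200: print('s',p,q)
ct,cs,cw=[viewer.get_calibration(n) for n in ('top','side','wrist')]
for nm in ('tin_long','tin_short'):
    for c in ('top','side','wrist'):
        if c!='wrist': viewer.read_camera(c)
        for d in masks_of(c,nm)[:2]: print(nm,c,d['conf'],d['location'])
T=[(283.56,248.10),(244.92,252.95)]
for t,wp in zip(T,[(248,190),(150,202)]): print(tri(ray(ct,t),ray(cw,wp)))
for t,sp in zip(T,[(325,216),(313.5,257.5)]): print('side',tri(ray(ct,t),ray(cs,sp)))
for t,wp,sp in zip(T,[(248,190),(150,202)],[(325,216),(313.5,257.5)]): print('side-w',tri(ray(cw,wp),ray(cs,sp)))
E
```

```text
w [428.3223 206.7703] [ 375.25    175.      103.75     60.     4182.1875]
w [244.2856 190.6803] [225.5   177.75   38.     28.25  408.125]
w [482.3118 205.3333] [469.5  184.25  25.    41.25 486.75]
w [144.7507 204.1449] [ 125.5    184.75    38.5     39.5   1193.625]
w [253.1779 205.2939] [237.25 194.5   29.75  21.75 235.  ]
s [324.6642 215.6132] [317.   209.5   16.5   13.25 171.  ]
s [313.4562 256.6881] [305.5    249.75    17.      15.     201.5625]
s [181.3125 271.9903] [167.    262.25   27.75   16.5   175.125]
s [181.2191 283.432 ] [171.5   277.5    19.5    12.25  173.875]
s [243.4904 304.9443] [234.75 297.    18.75  16.75 251.  ]
s [269.1485 313.7229] [260.25   305.5     18.75    17.25   262.4375]
s [188.0198 349.2141] [178.25   340.      20.5     19.5    318.1875]
s [215.6187 360.0495] [205.75 350.25  21.    20.75 337.75]
tin_long top 0.25 [184.0, 217.1]
tin_long side 0.93 [323.6, 228.7]
tin_long wrist 0.22 [254.9, 24.6]
tin_short top 0.68 [248.4, 253.5]
tin_short side 0.81 [311.9, 266.2]
tin_short wrist 0.7 [155.9, 197.0]
(array([ 0.5226, -0.0787,  0.066 ]), [np.float64(0.6), np.float64(0.6)])
(array([0.5067, 0.0273, 0.0483]), [np.float64(0.7), np.float64(0.7)])
side (array([ 0.5207, -0.0785,  0.091 ]), [np.float64(1.0), np.float64(1.0)])
side (array([0.5062, 0.0261, 0.0635]), [np.float64(0.6), np.float64(0.6)])
side-w (array([ 0.5236, -0.0822,  0.0847]), [np.float64(2.7), np.float64(2.7)])
side-w (array([0.5076, 0.0226, 0.0578]), [np.float64(0.9), np.float64(0.9)])
```

Emit:
apply_moves:
  moves:
    - [0.02,-0.15,0,0,0,0,1]
    - [0.02,-0.15,0.15,0,0,0,1]
    - [0.02,-0.15,0.3,0,0,0,1]
    - [0.02,-0.15,0.45,0,0,0,1]
    - [0.02,-0.15,0.6,0,0,0,1]
    - [0.02,-0.15,0.72,0,0,0,1]
    - [0.02,-0.15,0.8,0,0,0,1]
    - [0.02,-0.15,0.83,0,0,0,1]
    - [0.02,-0.15,0.83,0,0,0,1]
    - [0.02,-0.15,0.83,0,0,0,0]
    - [0.02,-0.15,0.83,0,0,0,0]
    - [0.02,-0.15,0.83,0,0,0,0]
    - [0.02,-0.15,0.83,0,0,0,0]
    - [0.02,-0.15,0.83,0,0,0,0]
    - [0.02,-0.15,0.83,0,0,0,0]

```text
time_s: 4.65
tool_pos: [0.5215, -0.0775, 0.0566]
tool_rot: [180.0, -0.0, 0.0]
force: [-0.4, 0.0, 0.0]
grip_width: 0.0468
grasp_force: 0.0
```

Emit:
apply_moves:
  moves:
    - [0,0,0,0,0,0,0]
    - [0,0,0,0,0,0,0]
    - [0,0,0,0,0,0,0]
    - [0,0,-0.1,0,0,0,0]
    - [0,0,-0.25,0,0,0,0]
    - [0,0,-0.4,0,0,0,0]
    - [0,0,-0.55,0,0,0,0]
    - [0,-0.15,-0.65,0,0,0,0]
    - [0,-0.3,-0.65,0,0,0,0]
    - [0,-0.45,-0.65,0,0,0,0]
    - [0,-0.65,-0.65,0,0,0,0]
    - [0,-0.85,-0.65,0,0,0,0]
    - [0,-1,-0.65,0,0,0,0]
    - [0,-1,-0.65,0,0,0,0]
  grip_force: 15

```text
time_s: 6.05
tool_pos: [0.5202, 0.1287, 0.1866]
tool_rot: [-179.8, 0.0, 0.5]
force: [-0.6, -0.0, -1.1]
grip_width: 0.0437
grasp_force: 14.9
```

Emit:
apply_moves:
  moves:
    - [-0.02,-0.2,0,0,0,0,0]
    - [-0.04,-0.4,0,0,0,0,0]
    - [-0.05,-0.6,0,0,0,0,0]
    - [-0.05,-0.8,0,0,0,0,0]
    - [-0.05,-0.95,0,0,0,0,0]
    - [-0.05,-1,0,0,0,0,0]
    - [-0.05,-1,0,0,0,0,0]
    - [-0.05,-1,0,0,0,0,0]

```text
time_s: 6.85
tool_pos: [0.512, 0.3204, 0.186]
tool_rot: [179.9, 0.0, -0.1]
force: [-0.4, 0.2, -0.3]
grip_width: 0.0438
grasp_force: 14.9
```

Run:
```python
from h import *
o=env.get_obs();print(o['time_s'],o['tool_pos'],o['tool_rot'],o['qpos'],o['grip_width'],o['grasp_force'])
cv2.imwrite('pics/t2.png',cv2.resize(viewer.read_camera('top')[130:290,80:340],None,fx=3,fy=3,interpolation=cv2.INTER_CUBIC)[:,:,::-1])
```

```text
6.85 [0.51197784 0.32042213 0.18603419] [ 1.79887249e+02  2.14708738e-02 -8.84732136e-02] [   0.85131118   18.99812515  -43.37886768   91.57914969   13.46567053
   74.87146533 -134.61397187] 0.043828843583707894 14.933131327852607
```

View pics/t2.png

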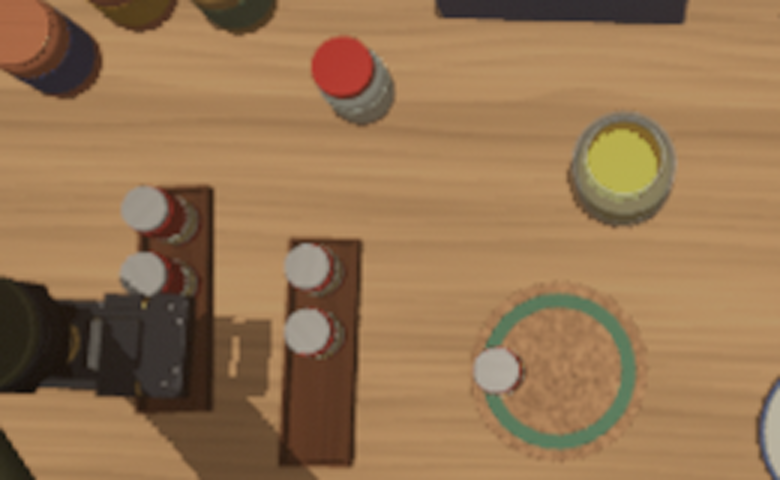

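The held tall tin hangs over the free end of the long tray at about (165,345), and the short tin is on the mat at (498,370). Allowing for wall parallax, the tray axis there is at y≈0.3355, so I'll lower the tin there.

Emit:
apply_moves:
  moves:
    - [0,-0.07,0,0,0,0,0]
    - [0,-0.07,0.12,0,0,0,0]
    - [0,-0.07,0.25,0,0,0,0]
    - [0,-0.07,0.38,0,0,0,0]
    - [0,-0.07,0.48,0,0,0,0]
    - [0,-0.07,0.55,0,0,0,0]
    - [0,-0.07,0.6,0,0,0,0]
    - [0,-0.07,0.63,0,0,0,0]
    - [0,-0.07,0.645,0,0,0,0]
    - [0,-0.07,0.645,0,0,0,0]
    - [0,-0.07,0.645,0,0,0,0]

```text
time_s: 8.0
tool_pos: [0.5118, 0.3369, 0.0583]
tool_rot: [-180.0, -0.1, 0.0]
force: [-0.6, -0.2, -0.3]
grip_width: 0.0439
grasp_force: 14.9
```

Emit:
apply_moves:
  moves:
    - [0,0,0.008,0,0,0,0]
    - [0,0,0.008,0,0,0,0]
    - [0,0,0.008,0,0,0,1]
    - [0,0,0.008,0,0,0,1]
    - [0,0,0.008,0,0,0,1]
    - [0,0,0.008,0,0,0,1]
    - [0,0,0.008,0,0,0,1]
    - [0,0,0.008,0,0,0,1]
    - [0,0,-0.1,0,0,0,1]
    - [0,0,-0.25,0,0,0,1]
    - [0,0,-0.45,0,0,0,1]
    - [0,0,-0.65,0,0,0,1]
    - [0,0.2,-0.7,0,0,0,1]
    - [0,0.45,-0.7,0,0,0,1]
    - [0,0.7,-0.7,0,0,0,1]
    - [0,0.9,-0.7,0,0,0,1]
    - [0,1,-0.7,0,0,0,1]
    - [0,1,-0.7,0,0,0,1]

```text
time_s: 9.8
tool_pos: [0.5119, 0.132, 0.1975]
tool_rot: [179.9, -0.0, -0.4]
force: [0.4, -0.6, 0.1]
grip_width: 0.0868
grasp_force: 0.0
```

Run:
```python
from h import *
np.set_printoptions(precision=4,suppress=True)
o=env.get_obs();print(o['time_s'],o['tool_pos'],o['tool_rot'])
im=viewer.read_camera('top')[:,:,::-1].copy();cal=viewer.get_calibration('top');cv2.imwrite('pics/t3.png',im)
for p,q in lids(im[:,80:300],45,135): 
    p=p+[80,0]; print(p,q[4],at_z(cal,p,.096)[:2],at_z(cal,p,.07)[:2])
```

```text
9.8 [0.5119 0.132  0.1975] [179.8589  -0.0165  -0.3743]
[116.3289  65.9682] 408.5 [1.0181 0.4061] [1.0313 0.418 ]
[220.8009  68.7664] 472.375 [1.0175 0.1119] [1.0306 0.1167]
[250.284   69.1131] 177.0625 [1.0185 0.0292] [1.0317 0.032 ]
[250.0304  89.0765] 101.4375 [0.9597 0.0276] [0.9714 0.0303]
[127.5926 199.0649] 151.875 [0.6407 0.3439] [0.6447 0.3543]
[181.8043 218.2326] 153.875 [0.5931 0.195 ] [0.5959 0.2018]
[244.916  252.9365] 158.3125 [0.5059 0.0229] [0.5067 0.0256]
```

Emit:
apply_moves:
  moves:
    - [-0.028,0.25,0,0,0,0,1]
    - [-0.028,0.45,0,0,0,0,1]
    - [-0.028,0.533,0,0,0,0,1]
    - [-0.028,0.533,0.1,0,0,0,1]
    - [-0.028,0.533,0.25,0,0,0,1]
    - [-0.028,0.533,0.4,0,0,0,1]
    - [-0.028,0.533,0.55,0,0,0,1]
    - [-0.028,0.533,0.7,0,0,0,1]
    - [-0.028,0.533,0.79,0,0,0,1]
    - [-0.028,0.533,0.827,0,0,0,1]
    - [-0.028,0.533,0.827,0,0,0,1]
    - [-0.028,0.533,0.827,0,0,0,0]
    - [-0.028,0.533,0.827,0,0,0,0]
    - [-0.028,0.533,0.827,0,0,0,0]
    - [-0.028,0.533,0.827,0,0,0,0]
    - [-0.028,0.533,0.827,0,0,0,0]
    - [-0.028,0.533,0.827,0,0,0,0]
    - [-0.028,0.533,0.827,0,0,0,0]
    - [-0.028,0.533,0.827,0,0,0,0]
    - [-0.028,0.533,0.827,0,0,0,0]

```text
time_s: 11.85
tool_pos: [0.506, 0.0294, 0.0323]
tool_rot: [180.0, -0.0, 0.0]
force: [-0.8, -2.2, 2.7]
grip_width: 0.0435
grasp_force: 15.0
```

Emit:
apply_moves:
  moves:
    - [0,0,-0.1,0,0,0,0]
    - [0,0,-0.25,0,0,0,0]
    - [0,0,-0.4,0,0,0,0]
    - [-0.05,-0.1,-0.5,0,0,0,0]
    - [-0.1,-0.25,-0.5,0,0,0,0]
    - [-0.15,-0.45,-0.5,0,0,0,0]
    - [-0.2,-0.65,-0.5,0,0,0,0]
    - [-0.2,-0.8,-0.5,0,0,0,0]
    - [-0.2,-0.823,-0.5,0,0,0,0]
    - [-0.2,-0.823,-0.5,0,0,0,0]
    - [-0.2,-0.823,-0.5,0,0,0,0]
    - [-0.2,-0.823,-0.4,0,0,0,0]
    - [-0.2,-0.823,-0.3,0,0,0,0]
    - [-0.2,-0.823,-0.2,0,0,0,0]
    - [-0.2,-0.823,-0.12,0,0,0,0]
    - [-0.2,-0.823,-0.06,0,0,0,0]
    - [-0.2,-0.823,-0.02,0,0,0,0]
    - [-0.2,-0.823,0,0,0,0,0]
    - [-0.2,-0.823,0,0,0,0,0]

```text
time_s: 13.75
tool_pos: [0.4663, 0.1942, 0.0325]
tool_rot: [180.0, -0.0, -0.0]
force: [-0.5, -0.0, -1.4]
grip_width: 0.0433
grasp_force: 15.0
```

Emit:
apply_moves:
  moves:
    - [0,0,0,0,0,0,1]
    - [0,0,0,0,0,0,1]
    - [0,0,0,0,0,0,1]
    - [0,0,0,0,0,0,1]
    - [0,0,0,0,0,0,1]
    - [0,0,-0.1,0,0,0,1]
    - [0,0,-0.25,0,0,0,1]
    - [0,0,-0.45,0,0,0,1]
    - [0,0,-0.65,0,0,0,1]
    - [0,0,-0.85,0,0,0,1]
    - [0,0.2,-0.95,0,0,0,1]
    - [0,0.45,-0.95,0,0,0,1]
    - [0,0.7,-0.95,0,0,0,1]
    - [0,0.95,-0.95,0,0,0,1]
    - [0,1,-0.95,0,0,0,1]
    - [0,1,-0.95,0,0,0,1]

```text
time_s: 15.35
tool_pos: [0.4657, -0.0075, 0.222]
tool_rot: [180.0, 0.0, -0.3]
force: [-0.2, 0.7, -0.5]
grip_width: 0.0869
grasp_force: 0.0
```

Emit:
apply_moves:
  moves:
    - [0,0.25,0,0,0,0.05,1]
    - [0,0.5,0,0,0,0.105,1]
    - [0,0.75,0,0,0,0.105,1]
    - [0,0.85,0,0,0,0.105,1]
    - [0,0.85,0,0,0,0.105,1]
    - [0,0.85,0,0,0,0.105,1]

```text
time_s: 15.95
tool_pos: [0.4667, -0.173, 0.222]
tool_rot: [-179.9, 0.0, -8.9]
force: [0.4, -0.1, 0.8]
grip_width: 0.0869
grasp_force: 0.0
```

Run:
```python
from h import *
np.set_printoptions(precision=4,suppress=True)
o=env.get_obs();print(o['time_s'],o['tool_pos'],o['tool_rot'])
im=viewer.read_camera('top')[:,:,::-1].copy();cal=viewer.get_calibration('top');cv2.imwrite('pics/t4.png',im)
c=cv2.resize(im[150:310,100:440],None,fx=2.3,fy=2.3,interpolation=cv2.INTER_CUBIC);cv2.imwrite('pics/t4c.png',c)
for p,q in lids(im[:,80:300],45,135): 
    p=p+[80,0]
    if p[1]>180: print(p,q[4],at_z(cal,p,.096)[:2],at_z(cal,p,.07)[:2])
b=cv2.resize(im,None,fx=4,fy=4,interpolation=cv2.INTER_CUBIC);hsv=cv2.cvtColor(b,cv2.COLOR_BGR2HSV);h,s,v=cv2.split(hsv)
m=(h>45)&(h<95)&(s>60)&(v>50);m[:880]=0;m[:,:900]=0;m[1200:]=0;m[:,1240:]=0
ys,xs=np.where(m);
e=cv2.fitEllipse(cv2.convexHull(np.c_[xs,ys].astype('int32')).astype('float32'));p=(np.array(e[0])+.5)/4-.5;print('mat',e,p,at_z(cal,p,.004))
```

```text
15.95 [ 0.4667 -0.173   0.222 ] [-179.9129    0.0127   -8.8506]
[127.6089 199.0664] 151.3125 [0.6407 0.3439] [0.6447 0.3543]
[181.7925 218.2845] 154.6875 [0.5929 0.195 ] [0.5958 0.2018]
[127.1205 221.0496] 155.0 [0.5815 0.3403] [0.584  0.3506]
[181.8537 239.89  ] 158.5 [0.5355 0.1912] [0.5369 0.1979]
[126.6619 247.2441] 161.8125 [0.512  0.3358] [0.5129 0.346 ]
[181.346  265.9662] 162.75 [0.4672 0.1882] [0.467  0.1948]
mat ((1063.717041015625, 1014.8222045898438), (202.35531616210938, 203.59877014160156), 34.940406799316406) [265.5543 253.3306] [ 0.5091 -0.0267  0.004 ]
```

View pics/t4c.png

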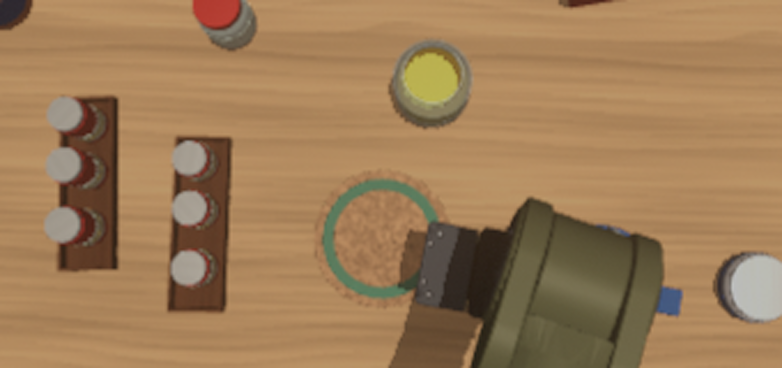

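Both tins stand in their trays: long tin (65,225), short tin (190,268). The mat is clear and the jar is at (431,80). Next I'll measure the dish, its bar and the jar.

Run:
```python
from h import *
np.set_printoptions(precision=4,suppress=True)
ct=viewer.get_calibration('top');cs=viewer.get_calibration('side');cw=viewer.get_calibration('wrist')
a=cv2.imread('pics/top0.png'); s=viewer.read_camera('side')[:,:,::-1]; w=viewer.read_camera('wrist')[:,:,::-1]
o=np.vstack([cv2.resize(a[230:320,310:410],(400,360),interpolation=2),np.zeros((10,400,3),'uint8')]); 
o=np.hstack([cv2.resize(a[230:320,310:410],(400,360),interpolation=2),cv2.resize(s[140:230,330:430],(400,360),interpolation=2)]);cv2.imwrite('pics/d1.png',o)
cv2.imwrite('pics/w2.png',w)
# top: rim fit via white+blue, bar orange
def hs(i): return cv2.split(cv2.cvtColor(cv2.resize(i,None,fx=4,fy=4,interpolation=2),cv2.COLOR_BGR2HSV))
print('jar',at_z(ct,np.array([431,78])/2.3+[100,150],.112))
for c in ('side','wrist'):
  for n in ('dish','dish_bar','dish_lip','ball_center'):
    for d in boxes_of(c,n)[:2]: print(c,n,d)
```

```text
jar [ 0.6906 -0.0838  0.112 ]
side dish {'location': [378.2, 190.2], 'conf': 0.75}
side dish_bar {'location': [378.8, 189.5], 'conf': 0.76}
side dish_bar {'location': [270.1, 321.6], 'conf': 0.68}
side dish_lip {'location': [375.9, 189.3], 'conf': 0.95}
side dish_lip {'location': [251.0, 383.0], 'conf': 0.39}
side ball_center {'location': [370.7, 184.4], 'conf': 0.49}
wrist dish {'location': [387.8, 156.2], 'conf': 0.66}
wrist dish_bar {'location': [385.5, 157.0], 'conf': 0.68}
wrist dish_lip {'location': [384.2, 159.1], 'conf': 0.55}
wrist ball_center {'location': [387.9, 174.0], 'conf': 0.55}
```

View pics/d1.png

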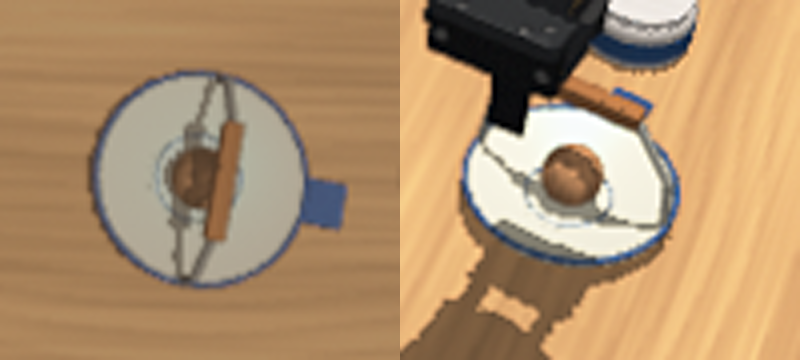

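View pics/w2.png

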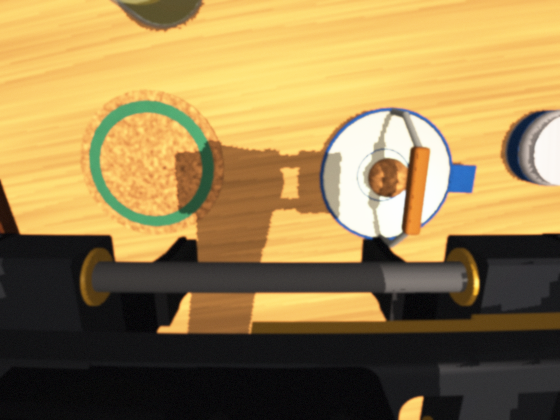

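The wrist view shows the bar from (421,150) to (412,233) and the dish circle around (386,175), with the ball centred. In the top crop the bar centre is at (225,181).

Run:
```python
from h import *
np.set_printoptions(precision=4,suppress=True)
ct=viewer.get_calibration('top');cw=viewer.get_calibration('wrist')
T=lambda x,y:np.array([x,y])/4+[310,230]
print('rim top',at_z(ct,T(201,179),.023),'wrist',at_z(cw,(386,175),.023))
print('bar top',at_z(ct,T(225,181),.108),'wrist',at_z(cw,(416.5,191),.108), tri(ray(ct,T(225,181)),ray(cw,(416.5,191))))
for nm,c,p,q,z in [('top',ct,T(234,122),T(215,240),.108),('wrist',cw,(421,150),(412,233),.108)]:
    d=at_z(c,p,z)-at_z(c,q,z); print(nm,'bar yaw',np.degrees(np.arctan2(d[1],d[0])),np.linalg.norm(d))
for nm,c,l,m in [('top',ct,T(325,206),T(201,179)),('w',cw,(463,178.5),(386,175))]:
    d=at_z(c,l,.022)-at_z(c,m,.023); print(nm,'lip yaw',np.degrees(np.arctan2(d[1],d[0])),np.linalg.norm(d))
print('mat wrist',at_z(cw,(152.5,163),.004))
```

```text
rim top [ 0.457  -0.2931  0.023 ] wrist [ 0.4609 -0.2945  0.023 ]
bar top [ 0.4575 -0.2932  0.108 ] wrist [ 0.4601 -0.2942  0.108 ] (array([ 0.4582, -0.295 ,  0.1033]), [np.float64(1.2), np.float64(1.2)])
top bar yaw -9.194244146004959 0.07630866033962737
wrist bar yaw -9.24085023974038 0.07318385248737282
top lip yaw -100.50453353368039 0.08742847773542418
w lip yaw -101.38987310896306 0.08874941333042961
mat wrist [ 0.5135 -0.0333  0.004 ]
```

Emit:
apply_moves:
  moves:
    - [0.03,0.3,0,0,0,0.008,1]
    - [0.055,0.5,0,0,0,0.008,1]
    - [0.055,0.6,0,0,0,0.008,1]
    - [0.055,0.6,0,0,0,0.008,1]
    - [0.055,0.6,0.1,0,0,0.008,0.9]
    - [0.055,0.6,0.2,0,0,0.008,0.8]
    - [0.055,0.6,0.3,0,0,0.008,0.7]
    - [0.055,0.6,0.4,0,0,0.008,0.6]
    - [0.055,0.6,0.5,0,0,0.008,0.6]
    - [0.055,0.6,0.58,0,0,0.008,0.6]
    - [0.055,0.6,0.65,0,0,0.008,0.6]
    - [0.055,0.6,0.69,0,0,0.008,0.6]
    - [0.055,0.6,0.69,0,0,0.008,0.5]
    - [0.055,0.6,0.69,0,0,0.008,0.4]
  grip_force: 4

```text
time_s: 17.9
tool_pos: [0.4584, -0.2957, 0.0847]
tool_rot: [180.0, -0.0, -9.7]
force: [-0.3, -1.5, 0.0]
grip_width: 0.0433
grasp_force: 0.0
```

Run:
```python
from h import *
np.set_printoptions(precision=4,suppress=True)
o=env.get_obs();print(o['time_s'],o['tool_pos'],o['tool_rot'],o['force'],o['grip_width'])
cw=viewer.get_calibration('wrist');w=viewer.read_camera('wrist')[:,:,::-1];cv2.imwrite('pics/w3.png',w)
print(proj(cw,[.459,-.2935,.102]))
```

```text
17.9 [ 0.4584 -0.2957  0.0847] [179.9868  -0.0419  -9.6813] [-0.2867 -1.4635  0.0135] 0.04331144118699621
[274.6081 271.1462]
```

View pics/w3.png

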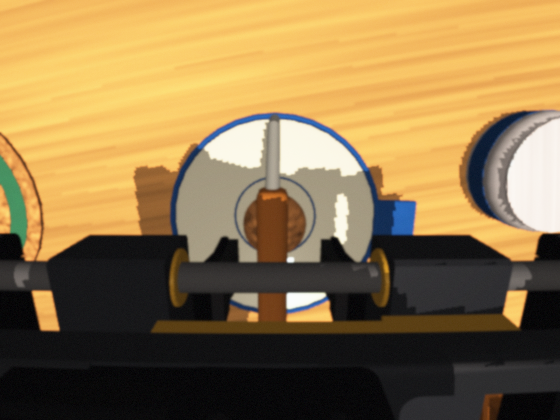

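The bar runs vertically at column ~272, while the fingers are centred at ~279. I'll shift about 3 mm and then close slowly.

Emit:
apply_moves:
  moves:
    - [0,-0.015,0,0,0,0,0.35]
    - [0,-0.015,0,0,0,0,0.3]
    - [0,-0.015,0,0,0,0,0.25]
    - [0,-0.015,0,0,0,0,0.23]
    - [0,-0.015,0,0,0,0,0.21]
    - [0,-0.015,0,0,0,0,0.2]
    - [0,-0.015,0,0,0,0,0.19]
    - [0,-0.015,0,0,0,0,0.18]
    - [0,-0.015,0,0,0,0,0.17]
    - [0,-0.015,0,0,0,0,0.16]
    - [0,-0.015,0,0,0,0,0.15]
    - [0,-0.015,0,0,0,0,0.14]
    - [0,-0.015,0,0,0,0,0.12]
    - [0,-0.015,0,0,0,0,0.1]
    - [0,-0.015,0,0,0,0,0.05]
    - [0,-0.015,0,0,0,0,0]
  grip_force: 4

```text
time_s: 19.55
tool_pos: [0.4585, -0.2926, 0.0841]
tool_rot: [-180.0, 0.0, -9.7]
force: [0.0, 1.6, 0.9]
grip_width: 0.0138
grasp_force: 4.0
```

Emit:
apply_moves:
  moves:
    - [0,0,0,0,0,0,0]
    - [0,0,0,0,0,0,0]
    - [0,0,0,0,0,0,0]
    - [0,0,0,0,0,0,0]
  grip_force: 30

```text
time_s: 19.95
tool_pos: [0.4585, -0.2927, 0.0842]
tool_rot: [-180.0, 0.0, -9.7]
force: [0.1, 3.2, 1.5]
grip_width: 0.0136
grasp_force: 30.0
```

Emit:
apply_moves:
  moves:
    - [0,0,-0.003,0,0,0,0]
    - [0,0,-0.01,0,0,0,0]
    - [0,0,-0.02,0,0,0,0]
    - [0,0,-0.035,0,0,0,0]
    - [0,0,-0.055,0,0,0,0]
    - [0,0,-0.08,0,0,0,0]
    - [0,0,-0.105,0,0,0,0]
    - [0,0,-0.13,0,0,0,0]
    - [0,0,-0.155,0,0,0,0]
    - [0,0,-0.18,0,0,0,0]
    - [0,0,-0.205,0,0,0,0]
    - [0,0,-0.23,0,0,0,0]
    - [0,0,-0.255,0,0,0,0]
    - [0,0,-0.28,0,0,0,0]
    - [0,0,-0.3,0,0,0,0]
    - [0,0,-0.315,0,0,0,0]
    - [0,0,-0.325,0,0,0,0]
    - [0,0,-0.33,0,0,0,0]
    - [0,0,-0.33,0,0,0,0]
    - [0,0,-0.33,0,0,0,0]

```text
time_s: 21.95
tool_pos: [0.4584, -0.2927, 0.15]
tool_rot: [-180.0, 0.0, -9.7]
force: [-0.1, 0.4, -2.6]
grip_width: 0.0133
grasp_force: 30.0
```

Run:
```python
from h import *
o=env.get_obs();print(o['time_s'],o['tool_pos'],o['tool_rot'],o['force'],o['grip_width'],o['wrist_torque'])
s=viewer.read_camera('side')[120:240,310:450,::-1];cv2.imwrite('pics/s5.png',cv2.resize(s,None,fx=4,fy=4,interpolation=2))
```

```text
21.95 [ 0.45836569 -0.29269755  0.14995524] [-1.79997233e+02  1.92581726e-02 -9.69436030e+00] [-0.11052719  0.36657658 -2.63781779] 0.01332202973200613 [ 0.0496517   0.02443597 -0.02424138]
```

View pics/s5.png

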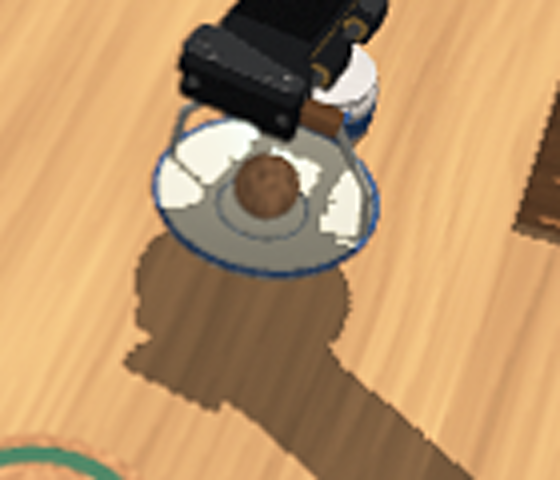

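The dish is lifted, about level, with the ball at the middle of the ring. I'll carry it to the mat with smooth profiles.

Emit:
apply_moves:
  moves:
    - [0,-0.001,0,0,0,0,0]
    - [0,-0.006,0,0,0,0,0]
    - [0,-0.018,0,0,0,0,0]
    - [0.001,-0.039,0,0,0,0,0]
    - [0.002,-0.069,0,0,0,0,0]
    - [0.003,-0.109,0,0,0,0,0]
    - [0.005,-0.158,0,0,0,0,0]
    - [0.006,-0.213,0,0,0,0,0]
    - [0.008,-0.273,0,0,0,0,0]
    - [0.01,-0.335,0,0,0,0,0]
    - [0.012,-0.397,0,0,0,0,0]
    - [0.014,-0.457,0,0,0,0,0]
    - [0.015,-0.512,0,0,0,0,0]
    - [0.017,-0.561,0,0,0,0,0]
    - [0.018,-0.601,0,0,0,0,0]
    - [0.019,-0.631,0,0,0,0,0]
    - [0.02,-0.652,0,0,0,0,0]
    - [0.02,-0.664,0,0,0,0,0]
    - [0.02,-0.669,0,0,0,0,0]
    - [0.02,-0.67,0,0,0,0,0]

```text
time_s: 24.0
tool_pos: [0.4849, -0.1616, 0.1501]
tool_rot: [180.0, 0.0, -9.7]
force: [-0.6, 0.1, -2.9]
grip_width: 0.0137
grasp_force: 30.0
```

Emit:
apply_moves:
  moves:
    - [0,-0.001,0,0,0,0,0]
    - [0,-0.006,0,0,0,0,0]
    - [0,-0.018,0,0,0,0,0]
    - [0.001,-0.039,0,0,0,0,0]
    - [0.002,-0.069,0,0,0,0,0]
    - [0.003,-0.109,0,0,0,0,0]
    - [0.005,-0.158,0,0,0,0,0]
    - [0.006,-0.213,0,0,0,0,0]
    - [0.008,-0.273,0,0,0,0,0]
    - [0.01,-0.335,0,0,0,0,0]
    - [0.012,-0.397,0,0,0,0,0]
    - [0.014,-0.457,0,0,0,0,0]
    - [0.015,-0.512,0,0,0,0,0]
    - [0.017,-0.561,0,0,0,0,0]
    - [0.018,-0.601,0,0,0,0,0]
    - [0.019,-0.631,0,0,0,0,0]
    - [0.02,-0.652,0,0,0,0,0]
    - [0.02,-0.664,0,0,0,0,0]
    - [0.02,-0.669,0,0,0,0,0]
    - [0.02,-0.67,0,0,0,0,0]

```text
time_s: 26.0
tool_pos: [0.5115, -0.0302, 0.1501]
tool_rot: [180.0, 0.0, -9.7]
force: [-0.8, -0.4, -2.9]
grip_width: 0.0139
grasp_force: 30.0
```

Emit:
apply_moves:
  moves:
    - [0,0,0,0,0,-0.001,0]
    - [0,0,0,0,0,-0.004,0]
    - [0,0,0,0,0,-0.013,0]
    - [0,0,0,0,0,-0.028,0]
    - [0,0,0,0,0,-0.05,0]
    - [0,0,0,0,0,-0.079,0]
    - [0,0,0,0,0,-0.114,0]
    - [0,0,0,0,0,-0.154,0]
    - [0,0,0,0,0,-0.197,0]
    - [0,0,0,0,0,-0.243,0]
    - [0,0,0,0,0,-0.288,0]
    - [0,0,0,0,0,-0.331,0]
    - [0,0,0,0,0,-0.371,0]
    - [0,0,0,0,0,-0.406,0]
    - [0,0,0,0,0,-0.435,0]
    - [0,0,0,0,0,-0.457,0]
    - [0,0,0,0,0,-0.472,0]
    - [0,0,0,0,0,-0.481,0]
    - [0,0,0,0,0,-0.484,0]
    - [0,0,0,0,0,-0.485,0]

```text
time_s: 28.0
tool_pos: [0.5115, -0.0299, 0.1502]
tool_rot: [180.0, 0.0, 32.0]
force: [0.3, -0.4, -2.7]
grip_width: 0.0136
grasp_force: 30.0
```

Emit:
apply_moves:
  moves:
    - [0,0,0,0,0,-0.001,0]
    - [0,0,0,0,0,-0.004,0]
    - [0,0,0,0,0,-0.013,0]
    - [0,0,0,0,0,-0.028,0]
    - [0,0,0,0,0,-0.05,0]
    - [0,0,0,0,0,-0.079,0]
    - [0,0,0,0,0,-0.114,0]
    - [0,0,0,0,0,-0.154,0]
    - [0,0,0,0,0,-0.197,0]
    - [0,0,0,0,0,-0.243,0]
    - [0,0,0,0,0,-0.288,0]
    - [0,0,0,0,0,-0.331,0]
    - [0,0,0,0,0,-0.371,0]
    - [0,0,0,0,0,-0.406,0]
    - [0,0,0,0,0,-0.435,0]
    - [0,0,0,0,0,-0.457,0]
    - [0,0,0,0,0,-0.472,0]
    - [0,0,0,0,0,-0.481,0]
    - [0,0,0,0,0,-0.484,0]
    - [0,0,0,0,0,-0.485,0]

```text
time_s: 30.0
tool_pos: [0.5115, -0.03, 0.1501]
tool_rot: [180.0, 0.0, 73.7]
force: [0.6, -0.8, -2.0]
grip_width: 0.0137
grasp_force: 30.0
```

Emit:
apply_moves:
  moves:
    - [0,0,0,0,0,0,0]
    - [0,0,0,0,0,0,0]
    - [0,0,0,0,0,0,0]
    - [0,0,0,0,0,0,0]
    - [0,0,0,0,0,0,0]
    - [0,0,0,0,0,0,0]
    - [0,0,0,0,0,0,0]
    - [0,0,0,0,0,0,0]
    - [0,0,0,0,0,0,0]
    - [0,0,0,0,0,0,0]

```text
time_s: 31.0
tool_pos: [0.5115, -0.0299, 0.1501]
tool_rot: [180.0, 0.0, 73.7]
force: [-0.2, 0.1, -1.5]
grip_width: 0.0137
grasp_force: 30.0
```

Run:
```python
from h import *
o=env.get_obs();print(o['time_s'],o['tool_pos'],o['tool_rot'],o['force'],o['grip_width'],o['joint_velocities'])
s=viewer.read_camera('side')[150:420,150:420,::-1];t=viewer.read_camera('top')[150:310,160:340,::-1]
cv2.imwrite('pics/f.png',np.hstack([cv2.resize(s,(400,400),interpolation=2),cv2.resize(t,(400,400*160//180),interpolation=2)[:355][np.r_[0:355,[354]*45]]]))
```

```text
31.0 [ 0.51150636 -0.02993852  0.1501171 ] [1.79999644e+02 4.78292496e-03 7.36712500e+01] [-0.24060908  0.07948424 -1.54011279] 0.01372094560401003 [ 0.0384591   0.03317754 -0.05771544 -0.05454445  0.00733241  0.05795344
  0.0636468 ]
```

View pics/f.png

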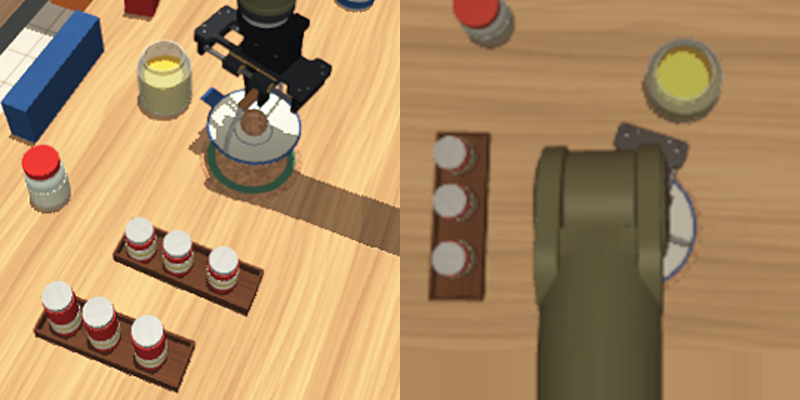

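The dish is level over the mat with the ball centred. Its lip at (212,97) points at the jar at (165,80), and both trays hold three upright tins. Handing in.

```bash
python3 -c "
from cell import env
print(env.sign_off())"
```

```text
the job is handed in; nothing more can be done
None
```

I handed the job in at about 31 s without a verdict from the system; in the last images both tins stand upright in their own trays, and the dish is held level about 6 cm over the mat with the ball centred and the lip pointing at the jar.

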